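Settle the shakers and make room in the condiment pan

TASK

Keeping its loose clear lid on, tip the steel condiment pan up by its handle, far enough that the three shakers lying inside roll together at the end away from the handle, and set it back down level on the counter. Then lift the lid off and lay it flat, handle up, on the middle of the black ribbed bar mat, and stand the white sugar jar upright in the space that is now free at the pan's handle end. Set the lid and the jar down gently, never touch the shakers with the gripper, and leave the other things on the counter where they are.

Things in the scene. Friction and masses are not known exactly. Their poses are not given: they have to be found in the camera images.
- pan: Open steel pan, outside 200 long (x) x 100 wide (y) x 50 mm high, walls and floor 4 mm thick, 0.6 kg, loose on the counter. Origin: centre of its underside; z up. A straight black handle sticks out of its +x end, away from the robot (yaw within 0.55 rad of straight ahead). Raising the handle pivots the pan on the lower edge of its other end (x = -100 mm), which may creep a little.
- pan_handle (a point): Grip point on the pan's handle, 138 mm from the pan's centre along its x and 36 mm above its underside. The handle is a bar 14 mm thick (pan y), from 22 to 46 mm above the underside, reaching from x = 100 to 177 mm.
- free_end (a point): Point on the pan's inner floor (4 mm above its underside), 52 mm from the pan's centre towards the handle: the middle of the space to be freed, where the jar is to stand.
- lid: Loose clear plastic plate, 200 x 100 x 4 mm, 0.18 kg, on the pan's rim at the start, axes as the pan's. A 6 mm deep lip below fits inside the pan's walls with 3 mm of play; nothing else holds it (steady tilts under 40 deg are safe). Origin: centre of the plate's underside, 50 mm above the pan's underside when on, 6 mm above what it lies on when set down (it stands on its lip).
- lid_grip (a point): Grip point, 29 mm above the lid's origin, on the black bar handle at the middle of the lid's top: 60 mm long (lid x), 14 mm thick (lid y), its top 40 mm above the origin.
- shaker1: One of three like twelve-sided dark wooden shakers with steel caps, 30 mm across flats, 86 mm long (its y), 80 g, lying across the pan under the lid, spread along it at the start. Origin: its centre, 15 mm above what it lies on. Rolls only when the pan tilts over about 15 deg (25 to 30 deg rolls it surely, in about a second); stays put on the level. Gathered, the three take about 95 mm of the pan.
- shaker2: One of three like twelve-sided dark wooden shakers with steel caps, 30 mm across flats, 86 mm long (its y), 80 g, lying across the pan under the lid, spread along it at the start. Origin: its centre, 15 mm above what it lies on. Rolls only when the pan tilts over about 15 deg (25 to 30 deg rolls it surely, in about a second); stays put on the level. Gathered, the three take about 95 mm of the pan.
- shaker3: One of three like twelve-sided dark wooden shakers with steel caps, 30 mm across flats, 86 mm long (its y), 80 g, lying across the pan under the lid, spread along it at the start. Origin: its centre, 15 mm above what it lies on. Rolls only when the pan tilts over about 15 deg (25 to 30 deg rolls it surely, in about a second); stays put on the level. Gathered, the three take about 95 mm of the pan.
- mat: Black ribbed rubber bar mat, 240 (x) x 140 (y) x 4 mm, fixed on the counter, left or right of the pan. Origin: centre of its underside on the counter.
- jar: Upright white sugar jar with a domed steel cap, 50 mm diameter, 110 mm high (straight sides up to 94 mm), 0.25 kg, standing on the counter on the other side of the pan from the mat. Origin: centre of its underside. Gripped about 78 mm up, the fingertips stay above the pan's walls when it stands in the pan.
- pitcher: Bystander: steel milk pitcher, 84 mm across, 100 mm high. Origin: centre of its underside.
- cup: Bystander: white cup on its saucer, saucer 140 mm across, 67 mm high in all. Origin: centre of the underside.
- portafilter: Bystander: steel portafilter with black handle, 215 mm long, 32 mm high, lying beyond the pan. Origin: under the middle of its round head.
- tamper: Bystander: wooden tamper, 58 mm across, 90 mm high, standing between the robot and the pan. Origin: centre of its underside.
- spoon: Bystander: steel spoon, 140 mm long, lying between the robot and the pan.
- tin: Bystander: large tin, 100 mm across, 130 mm high. Origin: centre of its underside.
- napkins: Bystander: open wooden box, 110 x 90 x 70 mm. Origin: centre of its underside.
Things that resemble listed ones, but are neither listed nor needed, are in the scene too. What is shaped like the lid but red is not meant. What is shaped like the jar but purple is not meant.

How it is judged:
By the outcome, as a careful person would: the job done as asked, in the order asked, and still so for the second after the job is handed in, with the robot touching nothing.
It also fails if it takes over 72 s, if anything falls off the work surface, if the arm or the gripper's body presses on something with over 40 N, if the wrist force passes 120 N, or if a joint passes its speed limit or range.

ROBOT

A 6-joint arm with a two-finger parallel gripper is mounted at the origin on the work surface. World frame = base frame: x ahead of the robot, y to its left, z up, the work surface at z = 0. Lengths are in m, angles in rad, forces in N, time in s.
With the tool pointing down it reaches from about 0.325 to 0.775 m from the base axis. Payload 5.5 kg.
Tool frame: the origin (TCP) lies on the mounting face of the last link; the fingertips stand 182 mm ahead of it and the grasp point (between the pads) lies 163 mm ahead of it; z points along the fingers, y is the line along which they close (so a half turn about z gives the same grasp; the last joint's range is limited). The gripper opens to 88 mm and grips with 3 to 60 N. Pads are 20 mm wide; open, the fingers measure 115 mm over their backs; the gripper's body (75 mm by 178 mm) begins 61 mm behind the grasp point.
Start: joints at [1.124, 0.091, 1.231, -0, 1.82, -0.057], TCP at [0.228, 0.555, 0.405] pointing down, gripper open.
Joint ranges: [-2.87, 2.87], [-0.86, 2.18], [0.17, 2.46], [-1.51, 4.65], [0.06, 2.69], [-2.65, 2.65]. Speed limits (rad/s): [2.57, 2.57, 3.01, 3.14, 3.14, 3.14].

INTERFACE

Orientations are given as [roll, pitch, yaw] about the fixed x, y, z axes, in that order (R = Rz(yaw) Ry(pitch) Rx(roll)).
In Python, from cell import * gives the robot as it stands.
- The arm moves only by the tool arm_command, never from a script. Its argument "targets" is a list of rows, each a list of 5 numbers: the shift along the world's x, y, z in mm, then the turn about the world's z in units of 6 degrees (1.0 is 6 degrees), then the finger opening in mm, from 0 to 87.8. A call has 1 to 8 rows; each row shifts and turns the commanded pose from where the row before left it; what a row does not reach is not made up. A row lasts 1/12 s, in which the tool goes at most 41.7 mm and 7.16 degrees, less where a joint would pass 70% of its speed; a pose out of reach is approached as far as the arm can. A call with a gripper value outside its range is refused whole. The fingers move at their own pace and stop on an object; "newtons" is the grip in N (left out, the last holds). Time passes only in rows, so rows that do not move let the fingers close. It gives the time, the measured TCP pose, the force, the opening and the grip force at its end, in the units of the state.
- observe(): the state, without advancing time (a new reading comes with each control period).
- get_image(name): name is "scene" or "top" or "wrist"; returns a dict with "color" (400x640x3 uint8, red, green, blue), "mtx" (3x3 intrinsics, pixels), "world_from_camera" (4x4, takes a point from camera to world coordinates); the wrist camera has in their place "hand_eye" (4x4, takes a point from camera to tool coordinates, whose origin is the TCP and whose axes are the flange's). Camera axes: x right, y down, z forward; pixel columns grow to the right and rows downward; lengths in m; the calibration is good to about 2 mm. A picture is of the moment at which its call begins: read the wrist's pose just before it. There is no depth.
- sign_off(): hands the job in; it is judged then, once.
The state is a dict: "time_s": time; "joint_positions": joint angles; "dq": joint speeds; "joint_efforts": joint torques, N m; "tcp_pos": TCP position; "tool_rot": TCP orientation; "contact_force": force on the tool from outside, world axes, zero at the start; "wrist_torque": the same for the moment, N m; "finger_gap": finger opening in m; "grasp_force": force on a finger pad.
Only numpy, scipy, OpenCV 4.12 (cv2) and the standard library are available. Lean on these libraries where they do the work, as an engineer would, in place of code of your own. Each camera call takes 0.05 s, during which the arm holds its last target. There are 200 camera calls.

## Working session

There is one attempt and no reset: what is moved stays moved. The work goes in short steps, Python scripts to look and compute and a tool call to move; the robot and the scene stay as the last step left them, time stands still between calls to the robot, and variables do not carry over. Pictures are saved under pics/ and viewed, at most 14 in all, crops included, and the job is handed in when it is done.

Besides the shell and the picture viewer there is one more tool, called after ">>>" in YAML: its name, and indented under it one key for each argument. arm_command: Moves the arm, as the interface text tells. Its arguments: {"type":"object","properties":{"targets":{"type":"array"},"newtons":{"type":"number"}},"required":["targets"]}

```bash
mkdir -p pics; cat > h.py <<'E'
from cell import *
import numpy as np, cv2
from scipy.spatial.transform import Rotation as R
def grab(n):
    s=observe(); im=get_image(n)
    if n=="wrist":
        T=np.eye(4); T[:3,:3]=R.from_euler('xyz',s["tool_rot"]).as_matrix() if np.size(s["tool_rot"])==3 else np.array(s["tool_rot"]); T[:3,3]=s["tcp_pos"]
        W=T@np.array(im["hand_eye"])
    else: W=np.array(im["world_from_camera"])
    return im["color"],np.array(im["mtx"]),W
def ray(u,v,K,W):
    d=W[:3,:3]@np.linalg.solve(K,[u,v,1.]); return W[:3,3],d/np.linalg.norm(d)
def onz(u,v,K,W,z):
    o,d=ray(u,v,K,W); return o+d*(z-o[2])/d[2]
def two(r1,r2):
    (o,d),(p,e)=r1,r2; s=np.linalg.lstsq(np.c_[d,-e],p-o,rcond=None)[0]
    a,b=o+s[0]*d,p+s[1]*e; return (a+b)/2,np.linalg.norm(a-b)
def proj(P,K,W):
    c=np.linalg.inv(W)@np.r_[P,1]; q=K@c[:3]; return q[:2]/q[2]
def save(c,n): cv2.imwrite("pics/"+n+".png",c[:,:,::-1])
E
python3 - <<'E'
from h import *
print(observe())
for n in("top","scene"):
    c,K,W=grab(n); save(c,n); np.savez(n,c=c,K=K,W=W); print(n,K.round(1).tolist(),W.round(3).tolist())
E
```

```text
{'time_s': 0.0, 'joint_positions': array([ 1.12433481e+00,  9.18326633e-02,  1.23188358e+00, -8.71030529e-06,
        1.81977036e+00, -5.67107248e-02]), 'dq': array([ 0.00102224, -0.00153214,  0.00047182, -0.00084947, -0.00016637,
        0.00118087]), 'joint_efforts': array([-7.67664351e-04, -4.46447039e+01, -4.06450725e+01,  6.98096096e-02,
        2.89679901e-02, -1.63253621e-04]), 'tcp_pos': array([0.22800688, 0.55504714, 0.40352353]), 'tool_rot': array([-3.13970127e+00, -9.89175793e-05,  2.75183963e+00]), 'contact_force': array([-0.75765731,  0.33544935,  0.67539029]), 'wrist_torque': array([ 0.01910263,  0.00232829, -0.02962964]), 'grasp_force': 0.0, 'finger_gap': 0.08806779454802009}
top [[488.6, 0.0, 326.6], [0.0, 488.6, 207.5], [0.0, 0.0, 1.0]] [[0.024, -0.994, 0.109, 0.368], [-1.0, -0.024, -0.003, -0.013], [0.006, -0.109, -0.994, 1.642], [0.0, 0.0, 0.0, 1.0]]
scene [[438.9, 0.0, 320.5], [0.0, 438.9, 195.3], [0.0, 0.0, 1.0]] [[0.638, 0.517, -0.57, 1.184], [0.77, -0.438, 0.464, -0.57], [-0.009, -0.735, -0.678, 0.885], [0.0, 0.0, 0.0, 1.0]]
```

View pics/top.png

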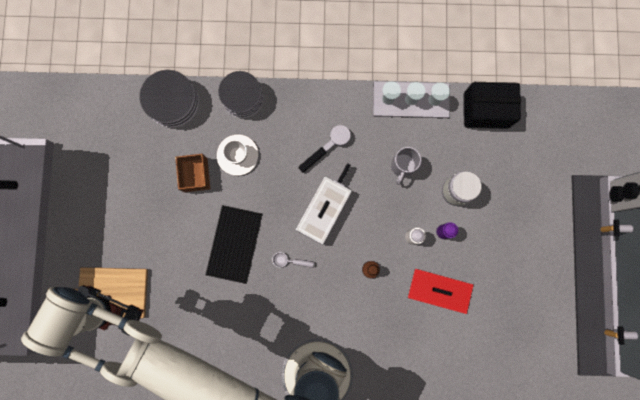

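View pics/scene.png

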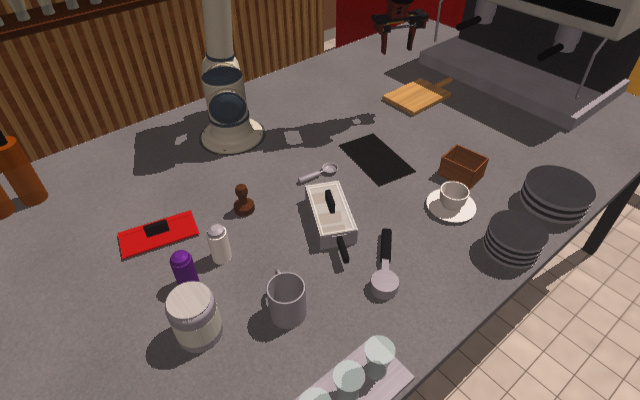

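The top view shows the pan and clear lid at (323,210), pan handle at (345,174), mat at (234,244) and white jar at (417,236). Candidates for each item:
- **Lid:** clear (323,209) or red (441,291). I choose the clear one.
- **Jar:** white (417,236), purple (448,231) or tin (464,188). I choose the white one.
- **Pan handle:** (345,174) or the portafilter handle (314,159). I choose the one attached to the pan.
- **Mat:** (234,244), or the dark plates (168,97)/(240,92). I choose the ribbed rectangle.

```bash
cat > m.py <<'E'
from h import *
def comps(c,m,box,amin=12):
    x0,y0,x1,y1=box; k=np.zeros_like(m); k[y0:y1,x0:x1]=m[y0:y1,x0:x1]
    n,l,st,ce=cv2.connectedComponentsWithStats(k.astype(np.uint8),connectivity=4)
    for i in range(1,n):
        if st[i,4]>=amin:
            pts=np.argwhere(l==i)[:,::-1].astype(np.float32)
            print(ce[i].round(1),st[i].tolist(),[np.round(v,1) for v in cv2.minAreaRect(pts)])
E
python3 - <<'E'
from m import *
D={n:np.load(n+".npz") for n in("top","scene")}
for n,bx in(("top",dict(pan=(295,160,355,245),mat=(200,200,270,290))),("scene",dict(pan=(300,180,355,265),mat=(330,130,420,190)))):
    c=D[n]["c"]; m=c.max(2)<48
    for k,b in bx.items(): print(n,k); comps(c,m,b)
    w=(c.min(2)>150); b=(400,222,436,250) if n=="top" else (200,215,236,270)
    print(n,"jar");comps(c,w,b)
a=cv2.resize(D["top"]["c"][150:260,290:440],None,fx=4,fy=4,interpolation=cv2.INTER_CUBIC)
b=cv2.resize(D["scene"]["c"][175:270,200:370],None,fx=3.53,fy=3.53,interpolation=cv2.INTER_CUBIC)[:160*2,:600]
save(np.vstack([a[:270],b[:270] if 0 else b[:,:600]]) if b.shape[1]==600 else a,"crop")
E
```

```text
top pan
[307.2 164.8] [299, 160, 20, 12, 120] [array([308.2, 163.5]), array([ 7.4, 19.6]), np.float64(50.2)]
[344. 173.] [339, 165, 11, 17, 65] [array([344.3, 173.1]), array([ 3.9, 18.8]), np.float64(29.1)]
[323.5 209. ] [319, 202, 10, 15, 44] [array([323.5, 209. ]), array([ 2.4, 16.6]), np.float64(29.1)]
top mat
[233.9 244.1] [206, 206, 56, 77, 2866] [array([234. , 244.1]), array([40.8, 71.1]), np.float64(13.2)]
top jar
[415.3 234.8] [405, 227, 20, 17, 204] [array([415.6, 234.3]), array([17.4, 16.1]), np.float64(26.6)]
scene pan
[329.9 201.2] [326, 190, 9, 23, 135] [array([329.8, 200.9]), array([22.5,  6.6]), np.float64(71.6)]
[342.4 249.2] [337, 236, 12, 27, 175] [array([342.2, 249.3]), array([27.2,  6.6]), np.float64(71.6)]
scene mat
[376.4 159.2] [339, 134, 77, 52, 1938] [array([376.8, 158.3]), array([72.1, 36.1]), np.float64(45.0)]
scene jar
[218.5 230.2] [211, 224, 16, 16, 127] [array([218.8, 231.3]), array([15.1, 14.3]), np.float64(78.7)]
```

View pics/crop.png

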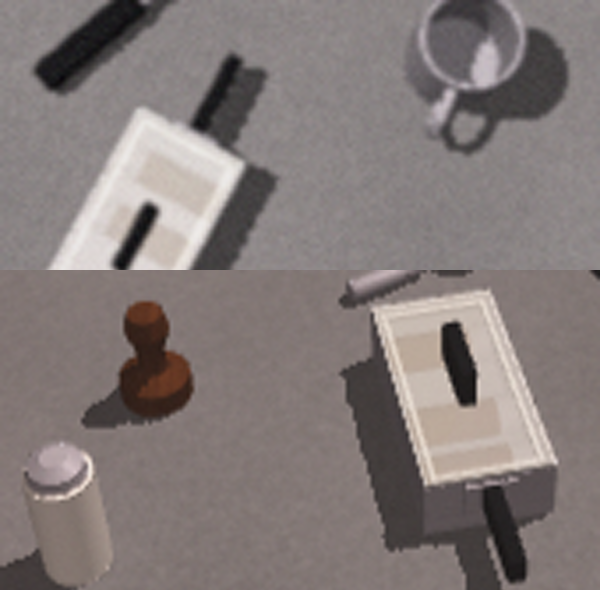

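The crop confirms the choices: clear lid with three pale shakers under it, its black bar at about (323.5,209), the pan handle tip at about (348.5,165), and the white jar with a steel cap.

```bash
python3 - <<'E'
from m import *
D={n:np.load(n+".npz") for n in("top","scene")}
r=lambda n,u,v: ray(u,v,D[n]["K"],D[n]["W"])
z=lambda u,v,h: onz(u,v,D["top"]["K"],D["top"]["W"],h)
for nm,a,b in(("lidbar",(323.5,209),(329.8,200.9)),("panhandle",(344.2,173),(342.2,249.3)),("jarcap",(417,235),(216.5,230)),("mat",(234,244.1),(376.6,158.8))):
    p,e=two(r("top",*a),r("scene",*b)); print(nm,(p*1000).round(),round(e*1000,1))
print("top-on-plane lidbar",z(323.5,209,.088),"hnd",z(344.2,173,.046),"mat",z(234,244.1,.004))
b=cv2.boxPoints(((234.,244.1),(40.8,71.1),13.2)); print([z(*q,.004)[:2].round(3) for q in b])
a,b=z(323.5,209,.088),z(344.2,173,.046); print("pan yaw",np.degrees(np.arctan2(*(b-a)[[1,0]])),np.linalg.norm((b-a)[:2]))
for q in((205,205),): pass
E
```

```text
lidbar [535.  -8.  73.] 1.6
panhandle [661. -74.  37.] 2.1
jarcap [ 457. -305.  100.] 1.0
mat [419. 291.  -4.] 2.3
top-on-plane lidbar [ 0.53378171 -0.00780138  0.088     ] hnd [ 0.65978599 -0.07325188  0.046     ] mat [0.41755807 0.28849343 0.004     ]
[array([0.316, 0.377]), array([0.549, 0.334]), array([0.52 , 0.199]), array([0.289, 0.244])]
pan yaw -27.44875347109698 0.14198889174414386
```

>>> arm_command:
  targets:
    - [20.5,-33.5,0,-0.05,87]
    - [20.5,-33.5,0,-0.05,87]
    - [20.5,-33.5,0,-0.05,87]
    - [20.5,-33.5,0,-0.05,87]
    - [20.5,-33.5,0,-0.05,87]
    - [20.5,-33.5,0,-0.05,87]
    - [20.5,-33.5,0,-0.05,87]
    - [20.5,-33.5,0,-0.05,87]
  newtons: 15

```text
time_s: 0.77
tcp_pos: [0.3925, 0.2852, 0.4043]
tool_rot: [-3.141, -0.0, 2.71]
contact_force: [0.8, 0.4, 0.6]
finger_gap: 0.087
grasp_force: 0.0
```

>>> arm_command:
  targets:
    - [20.5,-33.5,0,-0.05,87]
    - [20.5,-33.5,0,-0.05,87]
    - [20.5,-33.5,0,-0.05,87]
    - [20.5,-33.5,0,-0.05,87]
    - [20.5,-33.5,0,-0.05,87]
    - [20.5,-33.5,0,-0.05,87]
    - [20.5,-33.5,0,-0.05,87]
    - [20.5,-33.5,0,0,87]

```text
time_s: 1.43
tcp_pos: [0.5566, 0.0171, 0.4042]
tool_rot: [-3.141, -0.001, 2.673]
contact_force: [1.0, 0.6, 0.2]
finger_gap: 0.0871
grasp_force: 0.0
```

>>> arm_command:
  targets:
    - [20.5,-33.5,0,0,87]
    - [20.5,-33.5,0,0,87]
    - [0,0,0,0,87]

```text
time_s: 1.68
tcp_pos: [0.5992, -0.0535, 0.4017]
tool_rot: [-3.138, -0.002, 2.667]
contact_force: [0.8, 0.3, -0.2]
finger_gap: 0.0871
grasp_force: 0.0
```

```bash
python3 - <<'E'
from m import *
s=observe(); print(s["time_s"],s["tcp_pos"].round(4),np.degrees(s["tool_rot"]).round(1),s["dq"].round(2))
c,K,W=grab("wrist"); save(c,"w1"); np.savez("w1",c=c,K=K,W=W); print(W.round(3).tolist())
for P in((.535,-.008,.09),(.657,-.072,.046),(.457,-.305,.1)): print(proj(P,K,W))
comps(c,c.max(2)<48,(0,0,640,400),100)
E
```

```text
1.6833 [ 0.5992 -0.0535  0.4017] [-1.798e+02 -1.000e-01  1.528e+02] [ 0.07 -0.06  0.06  0.05  0.04  0.08]
[[0.457, 0.853, 0.252, 0.529], [0.89, -0.437, -0.133, -0.018], [-0.003, 0.285, -0.959, 0.381], [0.0, 0.0, 0.0, 1.0]]
[339.99267777 110.24038695]
[335.66988601 237.57344585]
[  8.01833593 186.55735351]
[93.8 12.6] [79, 0, 28, 22, 199] [array([94.4, 15.3]), array([23.7, 19.8]), np.float64(40.9)]
[126.1  41.2] [110, 36, 29, 9, 116] [array([124.4,  41.7]), array([ 7.7, 27.7]), np.float64(73.3)]
[338.9 108.9] [332, 75, 15, 70, 1020] [array([339. , 109.5]), array([69., 14.]), np.float64(90.0)]
[437.9 213.9] [414, 182, 48, 70, 1559] [array([436.7, 215.1]), array([24.6, 68.4]), np.float64(26.6)]
[336.1 237.9] [331, 210, 12, 58, 647] [array([336.5, 238.5]), array([11., 57.]), np.float64(0.0)]
[110.6 341.2] [0, 241, 285, 159, 15441] [array([137.2, 338.6]), array([140.7, 295. ]), np.float64(76.6)]
[416.6 272.6] [403, 241, 36, 56, 997] [array([414.3, 270.1]), array([60.4, 23.7]), np.float64(63.4)]
[561.4 345.4] [443, 285, 197, 115, 10695] [array([543. , 338.7]), array([198.2, 111.5]), np.float64(3.1)]
```

View pics/w1.png

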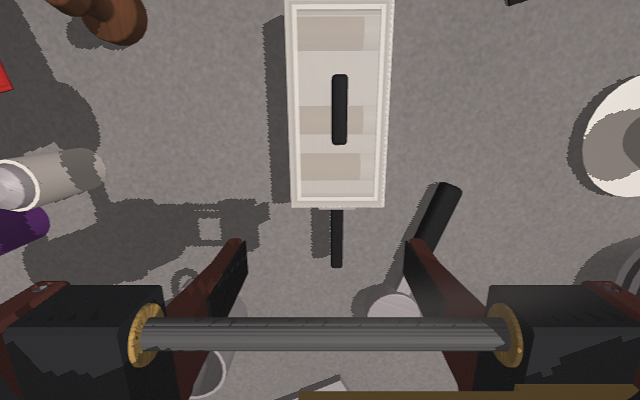

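The wrist view shows the lid bar at (339,109), vertical in the image, and the pan handle at (336,210–267). The portafilter handle lies near (430,230), clear of the fingers' path.

```bash
python3 - <<'E'
from m import *
w=np.load("w1.npz"); t=np.load("top.npz"); K,W=w["K"],w["W"]
tip=onz(336.5,267,K,W,.046); near=onz(336.5,211,K,W,.046)
l1=onz(339.5,75.5,K,W,.09); l2=onz(339.5,144.5,K,W,.09)
print("tip",tip,"near",near,"lidbar",l1,l2,np.linalg.norm(l2-l1),"mid",(l1+l2)/2)
d=tip-(l1+l2)/2; y=np.arctan2(d[1],d[0]); print("yaw",np.degrees(y),"len",np.hypot(*d[:2]),"(177)")
g=(l1+l2)/2+.138*np.array([np.cos(y),np.sin(y),0]); print("grip",g)
for nm,a,b in(("bar",(339,109.5),(323.5,209)),("handle",(336.3,238.5),(344.2,173))):
    print(nm,two(ray(*a,K,W),ray(*b,t["K"],t["W"])))
E
```

```text
tip [ 0.69025903 -0.08759987  0.046     ] near [ 0.62932348 -0.05710248  0.046     ] lidbar [0.50950262 0.00419618 0.09      ] [ 0.56126537 -0.02153819  0.09      ] 0.05780692568696261 mid [ 0.53538399 -0.008671    0.09      ]
yaw -27.004727247819545 len 0.17382762363595136 (177)
grip [ 0.65833773 -0.07133184  0.09      ]
bar (array([ 0.53425876, -0.00801661,  0.08276566]), np.float64(0.0004927738545029475))
handle (array([ 0.66141784, -0.07337999,  0.03769365]), np.float64(0.0004340491201443836))
```

>>> arm_command:
  targets:
    - [15,-5,-30,0,87]
    - [15,-5,-30,0,87]
    - [15,-5,-30,0,87]
    - [15,-5,-30,0,60]
    - [0,0,-20,0,60]
    - [0,0,-10,0,50]
    - [0,0,0,0,50]

```text
time_s: 2.32
tcp_pos: [0.6561, -0.0669, 0.2511]
tool_rot: [-3.14, -0.006, 2.674]
contact_force: [0.4, -0.1, 0.5]
finger_gap: 0.0638
grasp_force: 0.0
```

>>> arm_command:
  targets:
    - [1,-2,-20,0,50]
    - [0.5,-2,-20,0,50]
    - [0,0,-11,0,40]
    - [0,0,0,0,30]
    - [0,0,0,0,5]
    - [0,0,0,0,5]
    - [0,0,0,0,5]
    - [0,0,0,0,5]
  newtons: 20

```text
time_s: 2.98
tcp_pos: [0.6589, -0.0719, 0.2055]
tool_rot: [3.14, 0.003, 2.673]
contact_force: [-1.1, 0.3, 7.3]
finger_gap: 0.014
grasp_force: 20.0
```

>>> arm_command:
  targets:
    - [0,0,0,0,5]
    - [0,0,0,0,5]

```text
time_s: 3.15
tcp_pos: [0.6589, -0.0719, 0.2055]
tool_rot: [3.14, 0.002, 2.673]
contact_force: [-0.2, 1.7, 6.2]
finger_gap: 0.0137
grasp_force: 20.0
```

>>> arm_command:
  targets:
    - [-1,0.5,5.1,0,5]
    - [-1,0.5,5.1,0,5]
    - [-1,0.5,5.1,0,5]
    - [-1,0.5,5.2,0,5]
    - [-1.4,0.7,5,0,5]
    - [-1.4,0.7,5,0,5]
    - [-1.4,0.7,5,0,5]
    - [-1.4,0.7,5,0,5]

```text
time_s: 3.82
tcp_pos: [0.6486, -0.067, 0.2444]
tool_rot: [-3.141, -0.001, 2.673]
contact_force: [0.4, 1.0, -5.7]
finger_gap: 0.0143
grasp_force: 20.0
```

```bash
python3 - <<'E'
from m import *
c,K,W=grab("scene"); a=cv2.resize(c[150:280,270:400],None,fx=4,fy=4); c,K,W=grab("wrist"); save(np.hstack([a[:400],a[:400]*0,c])[:, :0] if 0 else np.hstack([a[:400,:],cv2.resize(c,(280,175))[:175] if 0 else np.vstack([cv2.resize(c,(270,169)),np.zeros((231,270,3),np.uint8)])]),"tilt1")
E
```

```text
(no output)
```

View pics/tilt1.png

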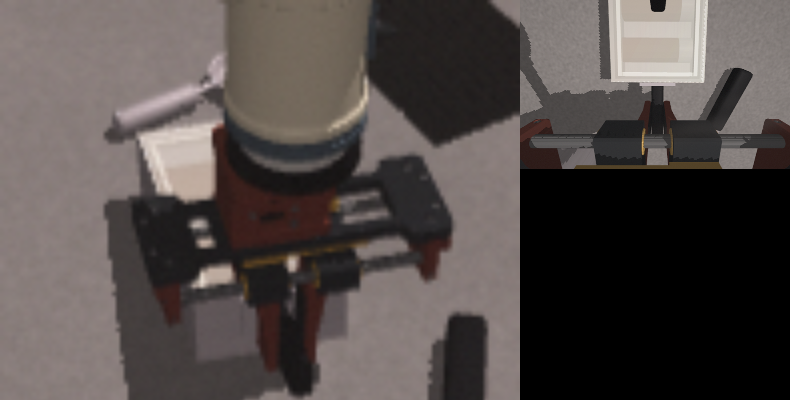

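The pan rises with the gripper, the handle at the fingers ((657,100) in the inset), and the lid is still seated. The load is about 6 N, so I continue the arc.

>>> arm_command:
  targets:
    - [-1.8,0.9,4.8,0,5]
    - [-1.8,0.9,4.8,0,5]
    - [-1.8,0.9,4.9,0,5]
    - [-1.8,0.9,4.9,0,5]
    - [-2.2,1.1,4.7,0,5]
    - [-2.2,1.1,4.7,0,5]
    - [-2.2,1.1,4.7,0,5]
    - [-2.2,1.1,4.7,0,5]

```text
time_s: 4.58
tcp_pos: [0.6327, -0.059, 0.2831]
tool_rot: [3.141, 0.0, 2.673]
contact_force: [1.7, 0.1, -4.6]
finger_gap: 0.0139
grasp_force: 20.0
```

>>> arm_command:
  targets:
    - [-2.5,1.3,4.4,0,5]
    - [-2.5,1.3,4.4,0,5]
    - [-2.5,1.3,4.4,0,5]
    - [-2.5,1.3,4.4,0,5]
    - [-2.8,1.4,4.2,0,5]
    - [-2.8,1.4,4.2,0,5]
    - [-2.8,1.4,4.2,0,5]
    - [-2.8,1.4,4.2,0,5]

```text
time_s: 5.25
tcp_pos: [0.6114, -0.0483, 0.3174]
tool_rot: [3.141, 0.0, 2.673]
contact_force: [3.0, 0.4, -3.4]
finger_gap: 0.0139
grasp_force: 20.0
```

>>> arm_command:
  targets:
    - [0,0,0,0,5]
    - [0,0,0,0,5]
    - [0,0,0,0,5]
    - [0,0,0,0,5]
    - [0,0,0,0,5]
    - [0,0,0,0,5]
    - [0,0,0,0,5]
    - [0,0,0,0,5]

```text
time_s: 5.92
tcp_pos: [0.6118, -0.0484, 0.3168]
tool_rot: [3.141, 0.0, 2.673]
contact_force: [4.1, -1.6, -0.1]
finger_gap: 0.0135
grasp_force: 20.0
```

>>> arm_command:
  targets:
    - [0,0,0,0,5]
    - [0,0,0,0,5]
    - [0,0,0,0,5]
    - [0,0,0,0,5]
    - [0,0,0,0,5]
    - [0,0,0,0,5]
    - [0,0,0,0,5]
    - [0,0,0,0,5]

```text
time_s: 6.58
tcp_pos: [0.6118, -0.0484, 0.3168]
tool_rot: [3.142, 0.0, 2.673]
contact_force: [4.5, 0.0, 0.7]
finger_gap: 0.0139
grasp_force: 20.0
```

```bash
python3 - <<'E'
from m import *
c,K,W=grab("wrist"); t,_,_=grab("top"); save(np.hstack([c[:,200:500],cv2.resize(t[150:260,290:400],(400,400))]),"tilt2")
E
```

```text
(no output)
```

View pics/tilt2.png

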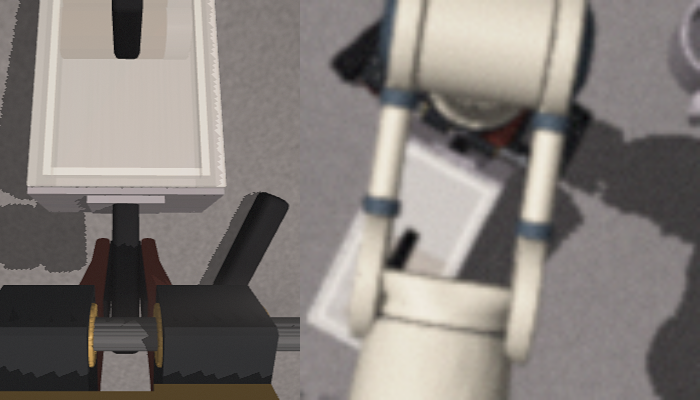

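The shakers have rolled to the far end: the handle half shows empty floor (left half, rows 60–170). I lower along the reverse arc.

>>> arm_command:
  targets:
    - [2.8,-1.4,-4.2,0,5]
    - [2.8,-1.4,-4.2,0,5]
    - [2.8,-1.4,-4.2,0,5]
    - [2.8,-1.4,-4.2,0,5]
    - [2.5,-1.3,-4.4,0,5]
    - [2.5,-1.3,-4.4,0,5]
    - [2.5,-1.3,-4.4,0,5]
    - [2.5,-1.3,-4.4,0,5]

```text
time_s: 7.35
tcp_pos: [0.6327, -0.059, 0.2807]
tool_rot: [-3.141, -0.003, 2.673]
contact_force: [-0.9, 2.2, -5.4]
finger_gap: 0.0139
grasp_force: 20.0
```

>>> arm_command:
  targets:
    - [2.2,-1.1,-4.7,0,5]
    - [2.2,-1.1,-4.7,0,5]
    - [2.2,-1.1,-4.7,0,5]
    - [2.2,-1.1,-4.7,0,5]
    - [1.8,-0.9,-4.8,0,5]
    - [1.8,-0.9,-4.8,0,5]
    - [1.8,-0.9,-4.9,0,5]
    - [1.8,-0.9,-4.9,0,5]

```text
time_s: 8.02
tcp_pos: [0.649, -0.0673, 0.2436]
tool_rot: [-3.141, -0.0, 2.673]
contact_force: [-3.4, 1.6, -3.8]
finger_gap: 0.014
grasp_force: 20.0
```

>>> arm_command:
  targets:
    - [1.4,-0.7,-5,0,5]
    - [1.4,-0.7,-5,0,5]
    - [1.4,-0.7,-5,0,5]
    - [1.4,-0.7,-5,0,5]
    - [1,-0.5,-5,0,5]
    - [1,-0.5,-5,0,5]
    - [1,-0.5,-4,0,5]
    - [1,-0.5,-3,0,5]

```text
time_s: 8.68
tcp_pos: [0.6584, -0.0718, 0.2087]
tool_rot: [3.141, -0.001, 2.673]
contact_force: [-13.4, 4.0, 15.6]
finger_gap: 0.0141
grasp_force: 20.0
```

>>> arm_command:
  targets:
    - [0,0,-2,0,5]
    - [0,0,-1.5,0,5]
    - [0,0,0,0,5]
    - [0,0,0,0,5]

```text
time_s: 9.02
tcp_pos: [0.6586, -0.0718, 0.2085]
tool_rot: [3.141, 0.003, 2.674]
contact_force: [-12.1, 2.9, 14.5]
finger_gap: 0.0139
grasp_force: 20.0
```

>>> arm_command:
  targets:
    - [0,0,2,0,5]
    - [0,0,0,0,40]
    - [0,0,0,0,50]
    - [0,0,0,0,50]
    - [0,0,10,0,50]
    - [0,0,30,0,60]
    - [-10,5,35,0,60]
    - [-15,8,35,0,60]

```text
time_s: 9.68
tcp_pos: [0.6336, -0.0595, 0.3163]
tool_rot: [-3.141, -0.001, 2.672]
contact_force: [0.0, -0.3, 0.8]
finger_gap: 0.0569
grasp_force: 0.0
```

>>> arm_command:
  targets:
    - [-30,15,25,0,60]
    - [-30,15,25,0,60]
    - [-25,13,20,0,60]
    - [0,0,0,0,60]
    - [0,0,0,0,60]

```text
time_s: 10.1
tcp_pos: [0.548, -0.0156, 0.3889]
tool_rot: [3.139, 0.006, 2.674]
contact_force: [-1.0, -0.1, -0.0]
finger_gap: 0.0606
grasp_force: 0.0
```

```bash
python3 - <<'E'
from m import *
s=observe(); print(s["time_s"],s["tcp_pos"].round(4),np.degrees(s["tool_rot"]).round(2),s["contact_force"])
c,K,W=grab("wrist"); save(c,"w2"); np.savez("w2",c=c,K=K,W=W)
comps(c,c.max(2)<48,(200,0,440,400),100)
c,K,W=grab("top");np.savez("top2",c=c,K=K,W=W);comps(c,c.max(2)<48,(295,160,355,245))
c,K,W=grab("scene");np.savez("scene2",c=c,K=K,W=W);comps(c,c.max(2)<48,(300,180,355,265))
E
```

```text
10.1 [ 0.548  -0.0156  0.3889] [179.88   0.35 153.22] [-0.95968053 -0.08493244 -0.00182047]
[324.  174.5] [317, 141, 15, 69, 971] [array([324., 175.]), array([68., 14.]), np.float64(90.0)]
[427.8 256.5] [411, 233, 29, 51, 892] [array([428.4, 256.6]), array([24.1, 47.2]), np.float64(27.3)]
[247.7 289.6] [200, 241, 89, 82, 1625] [array([238.5, 288.9]), array([79.5, 82.9]), np.float64(76.7)]
[390.  275.4] [379, 241, 28, 59, 835] [array([388.3, 271.2]), array([62. , 18.7]), np.float64(71.6)]
[323.9 284.4] [318, 265, 12, 47, 436] [array([323.5, 288. ]), array([46., 11.]), np.float64(90.0)]
[217.2 375.7] [200, 351, 43, 49, 1503] [array([221., 375.]), array([48., 42.]), np.float64(90.0)]
[427.4 370.7] [408, 351, 32, 40, 887] [array([423.5, 370.5]), array([39., 31.]), np.float64(90.0)]
[353.1 205.1] [351, 192, 4, 24, 52] [array([353.3, 203.6]), array([ 2.8, 23.2]), np.float64(4.8)]
[338.2 208. ] [333, 202, 9, 13, 65] [array([338.9, 207.7]), array([ 6.5, 11.9]), np.float64(32.0)]
[322.5 211.5] [319, 206, 9, 12, 37] [array([322.6, 211.3]), array([ 2.7, 13.5]), np.float64(28.6)]
[329.  200.6] [325, 190, 9, 22, 135] [array([329. , 200.5]), array([22.5,  6.6]), np.float64(71.6)]
[342.4 249.6] [337, 237, 12, 26, 168] [array([342.6, 249.5]), array([27.2,  6.9]), np.float64(70.3)]
```

View pics/w2.png

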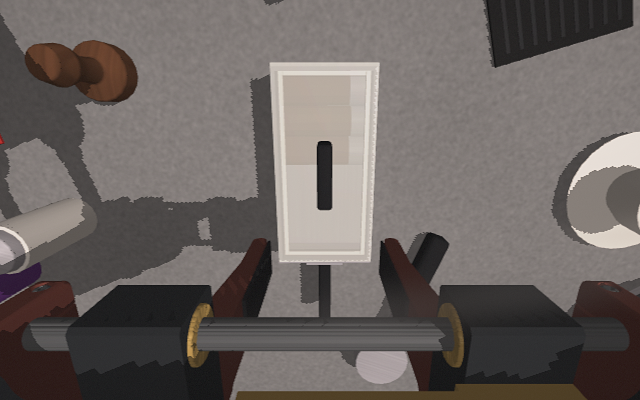

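The pan is level with the lid on, and the shakers are gathered at the far end (rows 75–165). The lid bar is at (324,175).

```bash
python3 - <<'E'
from m import *
w=np.load("w2.npz"); K,W=w["K"],w["W"]; s=np.load("scene2.npz")
print("bar xyz",two(ray(324.3,175.5,K,W),ray(329,199.5,s["K"],s["W"])))
a,b=onz(324.5,141.5,K,W,.09),onz(324.5,209.5,K,W,.09); m=(a+b)/2; print("mid",m,"yaw",np.degrees(np.arctan2(*(b-a)[[1,0]])),np.linalg.norm(b-a))
cs=[onz(*q,K,W,.054) for q in((271,63),(379.5,63),(371.5,262),(279,262))]
print([c[:2].round(4) for c in cs],"centre",np.mean(cs,0),"sides",[np.linalg.norm(cs[i]-cs[i-1]).round(4) for i in range(4)])
print("yaw",np.degrees(np.arctan2(*(cs[2]+cs[3]-cs[0]-cs[1])[[1,0]])))
E
```

```text
bar xyz (array([ 0.53187277, -0.00898189,  0.07625546]), np.float64(0.0011008829252766841))
mid [ 0.53059193 -0.0075281   0.09      ] yaw -26.7985215759381 0.06117008140146241
[array([ 0.4224, -0.007 ]), array([0.4666, 0.0805]), array([ 0.6447, -0.008 ]), array([ 0.5994, -0.0975])] centre [ 0.53327314 -0.00801862  0.054     ] sides [np.float64(0.1988), np.float64(0.098), np.float64(0.1989), np.float64(0.1003)]
yaw -26.75910585249823
```

>>> arm_command:
  targets:
    - [-6,3,-30,0,50]
    - [-6,3,-30,0,45]
    - [-4.5,2,-30,0,40]
    - [0,0,-25,0,40]
    - [0,0,-15,0,40]
    - [0,0,-10,0,40]
    - [0,0,-4,0,40]
    - [0,0,0,0,40]

```text
time_s: 10.92
tcp_pos: [0.5324, -0.0084, 0.2398]
tool_rot: [-3.14, -0.003, 2.673]
contact_force: [-0.8, -0.4, 0.6]
finger_gap: 0.04
grasp_force: 0.0
```

>>> arm_command:
  targets:
    - [0,0,0,0,30]
    - [0,0,0,0,5]
    - [0,0,0,0,5]
    - [0,0,0,0,5]
    - [0,0,0,0,5]
    - [0,0,0,0,5]

```text
time_s: 11.42
tcp_pos: [0.5325, -0.0081, 0.2424]
tool_rot: [3.141, 0.002, 2.673]
contact_force: [0.5, -0.5, 3.0]
finger_gap: 0.0136
grasp_force: 20.0
```

>>> arm_command:
  targets:
    - [0,0,4,0,5]
    - [0,0,5,0,5]
    - [0,0,8,0,5]
    - [0,0,12,0,5]
    - [0,0,15,0,5]
    - [0,0,18,0,5]
    - [0,0,20,0,5]
    - [0,0,10,0,5]
  newtons: 25

```text
time_s: 12.08
tcp_pos: [0.5322, -0.008, 0.3371]
tool_rot: [3.14, 0.003, 2.673]
contact_force: [-0.3, 0.8, -1.5]
finger_gap: 0.014
grasp_force: 25.0
```

```bash
python3 - <<'E'
from m import *
t,K,W=grab("top"); s,K2,W2=grab("scene"); np.savez("top3",c=t,K=K,W=W); np.savez("scene3",c=s,K=K2,W=W2)
save(np.hstack([cv2.resize(t[190:290,190:290],(400,400)),cv2.resize(s[120:280,270:430],(400,400))]),"lift")
# mat outline corners, from both views (mat not hidden)
for n,b,c,k,w in(("top",(200,200,270,290),t,K,W),("scene",(330,125,420,190),s,K2,W2)):
    m=np.zeros(c.shape[:2],np.uint8); x0,y0,x1,y1=b; m[y0:y1,x0:x1]=(c.max(2)<48)[y0:y1,x0:x1]
    cn=max(cv2.findContours(m,0,1)[0],key=cv2.contourArea)
    P=np.array([onz(*q,k,w,.004)[:2] for q in cn[:,0].astype(float)],np.float32); print(n,cv2.minAreaRect(P*1000))
E
```

```text
top ((418.66192626953125, 288.2328796386719), (137.43959045410156, 234.69847106933594), 79.16173553466797)
scene ((380.57794189453125, 272.2200622558594), (179.04510498046875, 308.4941711425781), 79.76272583007812)
```

View pics/lift.png

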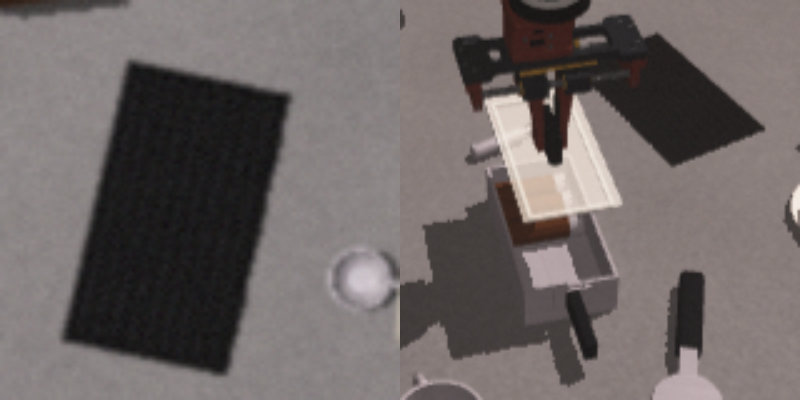

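The lid is clear of the pan, with the shakers seen at the near-robot end (right half, about (535,210)). The mat is bare, its centre at world (418.5, 288) mm and its long axis at −10.8°.

>>> arm_command:
  targets:
    - [-6,15,0,0.1,5]
    - [-11,28,0,0.27,5]
    - [-12,31,0,0.3,5]
    - [-12,31,0,0.3,5]
    - [-12,31,0,0.3,5]
    - [-12,31,0,0.3,5]
    - [-12,31,0,0.3,5]
    - [-12,31,0,0.3,5]

```text
time_s: 12.85
tcp_pos: [0.4422, 0.2222, 0.3321]
tool_rot: [-3.141, -0.002, 2.902]
contact_force: [0.0, -0.3, -1.5]
finger_gap: 0.0138
grasp_force: 25.0
```

>>> arm_command:
  targets:
    - [-12,31,0,0.3,5]
    - [-9,24,-10,0.2,5]
    - [-3.5,12,-25,0,5]
    - [0,0,-30,0,5]
    - [0,0,-25,0,5]
    - [0,0,-15,0,5]
    - [0,0,0,0,5]
    - [0,0,0,0,5]

```text
time_s: 13.52
tcp_pos: [0.4182, 0.2876, 0.2268]
tool_rot: [-3.139, -0.003, 2.953]
contact_force: [-0.0, -0.0, -2.0]
finger_gap: 0.0138
grasp_force: 25.0
```

>>> arm_command:
  targets:
    - [0,0,-6,0,5]
    - [0,0,-5,0,5]
    - [0,0,-4,0,5]
    - [0,0,-2,0,5]
    - [0,0,-1.5,0,5]
    - [0,0,-1.5,0,5]
    - [0,0,0,0,5]
    - [0,0,0,0,5]

```text
time_s: 14.18
tcp_pos: [0.4188, 0.2879, 0.2085]
tool_rot: [3.142, 0.0, 2.953]
contact_force: [-0.1, 0.7, -2.1]
finger_gap: 0.0139
grasp_force: 25.0
```

>>> arm_command:
  targets:
    - [0,0,-1.5,0,5]
    - [0,0,-1,0,5]
    - [0,0,-1,0,5]
    - [0,0,-1,0,5]
    - [0,0,-1,0,5]
    - [0,0,0,0,5]
    - [0,0,0,0,5]

```text
time_s: 14.77
tcp_pos: [0.4187, 0.2879, 0.2028]
tool_rot: [-3.141, -0.0, 2.953]
contact_force: [-0.5, -0.0, -1.7]
finger_gap: 0.0145
grasp_force: 25.0
```

>>> arm_command:
  targets:
    - [0,0,-0.7,0,5]
    - [0,0,-0.7,0,5]
    - [0,0,0,0,5]
    - [0,0,0,0,5]

```text
time_s: 15.1
tcp_pos: [0.4188, 0.2879, 0.2024]
tool_rot: [3.141, 0.001, 2.953]
contact_force: [-2.9, -1.6, 5.1]
finger_gap: 0.0139
grasp_force: 25.0
```

>>> arm_command:
  targets:
    - [0,0,0,0,30]
    - [0,0,0,0,40]
    - [0,0,0,0,40]
    - [0,0,6,0,40]
    - [0,0,25,0,40]
    - [0,0,38,0,50]
    - [0,-10,38,0,60]
    - [2,-20,34,-0.4,70]

```text
time_s: 15.77
tcp_pos: [0.4202, 0.2586, 0.3448]
tool_rot: [3.141, 0.0, 2.913]
contact_force: [1.2, 0.1, 0.9]
finger_gap: 0.0564
grasp_force: 0.0
```

>>> arm_command:
  targets:
    - [4,-30,25,-0.4,80]
    - [4,-38,8,-0.4,80]
    - [4,-40,8,-0.4,80]
    - [4,-40,8,-0.4,80]
    - [4,-40,8,-0.4,80]
    - [4,-40,0,-0.4,80]
    - [4,-40,0,-0.4,80]
    - [4,-40,0,-0.4,80]

```text
time_s: 16.43
tcp_pos: [0.4523, -0.052, 0.4004]
tool_rot: [3.141, 0.001, 2.574]
contact_force: [0.9, 0.1, -0.5]
finger_gap: 0.0805
grasp_force: 0.0
```

>>> arm_command:
  targets:
    - [4,-40,0,-0.4,80]
    - [4,-40,0,-0.4,80]
    - [4,-40,0,-0.4,80]
    - [4,-40,0,-0.4,80]
    - [4,-40,0,-0.4,80]
    - [4,-40,0,-0.4,80]
    - [4,-40,0,-0.3,80]
    - [4,-10,0,0,80]

```text
time_s: 17.1
tcp_pos: [0.4839, -0.3451, 0.3984]
tool_rot: [-3.14, -0.0, 2.287]
contact_force: [0.2, 0.3, -0.6]
finger_gap: 0.0798
grasp_force: 0.0
```

>>> arm_command:
  targets:
    - [0,0,0,0,80]
    - [0,0,0,0,80]

```text
time_s: 17.27
tcp_pos: [0.4847, -0.3406, 0.3991]
tool_rot: [3.141, -0.001, 2.292]
contact_force: [0.1, 0.5, -0.3]
finger_gap: 0.08
grasp_force: 0.0
```

```bash
python3 - <<'E'
from m import *
s=observe(); print(s["time_s"],s["tcp_pos"].round(4),np.degrees(s["tool_rot"]).round(2))
c,K,W=grab("wrist"); np.savez("w4",c=c,K=K,W=W)
t,K2,W2=grab("top");np.savez("top4",c=t,K=K2,W=W2)
print(proj((.457,-.305,.1),K,W),proj((.457,-.305,0),K,W))
save(np.hstack([cv2.resize(c,(512,320)),cv2.resize(t[195:295,185:275],(288,320))]),"w4")
E
```

```text
17.2667 [ 0.4847 -0.3406  0.3991] [ 1.7999e+02 -7.0000e-02  1.3133e+02]
[328.89836154 149.29783901] [327.91385901 138.94479517]
```

View pics/w4.png

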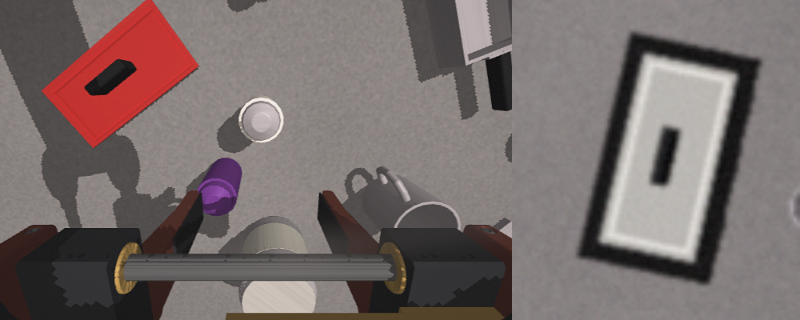

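The lid lies centred and aligned on the mat (right half). The jar is seen from straight above at about (326,150) in full-image pixels. The purple jar is at about (275,230) and the red lid at (150,90).

```bash
python3 - <<'E'
from m import *
w=np.load("w4.npz"); c,K,W=w["c"],w["K"],w["W"]
comps(c,c.min(2)>150,(280,100,380,200),50)
m=np.zeros(c.shape[:2],np.uint8); m[100:200,280:380]=(c.min(2)>170)[100:200,280:380]
cn=max(cv2.findContours(m,0,1)[0],key=cv2.contourArea); (u,v),r=cv2.minEnclosingCircle(cn); print(u,v,r)
p=onz(u,v,K,W,.094); e=onz(u+r,v,K,W,.094); print("jar",p,"rad",np.linalg.norm(e-p))
for n,q in(("top",(417,235)),("scene",(216.5,230))):
    d=np.load(n+".npz"); print(n,two(ray(u,v,K,W),ray(*q,d["K"],d["W"])))
# pan rim now, for the jar's place, by pose measured from w2
cx,cy,y=.5325,-.008,np.radians(-26.8); print("free_end",cx+.052*np.cos(y),cy+.052*np.sin(y))
E
```

```text
[330.1 146.4] [298, 120, 57, 59, 1809] [array([328.4, 148.2]), array([56.2, 50.8]), np.float64(53.8)]
329.5 147.0 21.00605010986328
jar [ 0.45659292 -0.30363755  0.094     ] rad 0.01850397982668233
top (array([ 0.45569615, -0.30237474,  0.11302687]), np.float64(0.0014585901504816608))
scene (array([ 0.45575833, -0.30431683,  0.09888046]), np.float64(0.002256425718976038))
free_end 0.5789144625595105 -0.0314456321158504
```

>>> arm_command:
  targets:
    - [-10,13,-10,0,80]
    - [-10,13,-20,0,80]
    - [-8,10,-25,0,80]
    - [0,0,-30,0,80]
    - [0,0,-30,0,80]
    - [0,0,-25,0,80]
    - [0,0,-13,0,80]
    - [0,0,-4,0,80]

```text
time_s: 18.03
tcp_pos: [0.4563, -0.3025, 0.2402]
tool_rot: [-3.141, -0.004, 2.295]
contact_force: [-0.1, 0.7, -0.2]
finger_gap: 0.0802
grasp_force: 0.0
```

>>> arm_command:
  targets:
    - [0,0,0,0,70]
    - [0,0,0,0,60]
    - [0,0,0,0,55]
    - [0,0,0,0,52]
    - [0,0,0,0,45]
    - [0,0,0,0,45]
    - [0,0,0,0,45]
  newtons: 15

```text
time_s: 18.62
tcp_pos: [0.4569, -0.3045, 0.2439]
tool_rot: [3.141, 0.002, 2.293]
contact_force: [-1.0, -0.5, 5.0]
finger_gap: 0.0493
grasp_force: 14.9
```

>>> arm_command:
  targets:
    - [0,0,3,0,45]
    - [0,0,6,0,45]
    - [0,0,12,0,45]
    - [0,0,18,0,45]
    - [0,0,20,0,45]
    - [0,0,20,0,45]
    - [0,0,15,0,45]
    - [0,0,6,0,45]
  newtons: 20

```text
time_s: 19.28
tcp_pos: [0.4569, -0.3042, 0.3463]
tool_rot: [3.141, 0.004, 2.293]
contact_force: [0.1, -0.0, -1.1]
finger_gap: 0.0489
grasp_force: 19.9
```

```bash
python3 - <<'E'
from m import *
s=observe(); print(s["tcp_pos"].round(4),s["contact_force"].round(1))
t,K,W=grab("top"); sc,K2,W2=grab("scene"); np.savez("top5",c=t,K=K,W=W); np.savez("scene5",c=sc,K=K2,W=W2)
save(np.hstack([cv2.resize(t[160:250,290:365],(360,432),interpolation=cv2.INTER_CUBIC),cv2.resize(sc[175:275,290:390],(432,432),interpolation=cv2.INTER_CUBIC)]),"free")
E
```

```text
[ 0.4569 -0.3042  0.3463] [ 0.1 -0.  -1.1]
```

View pics/free.png

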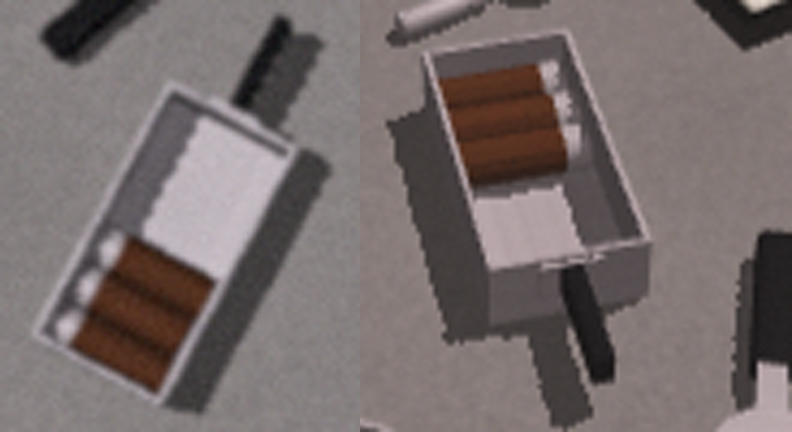

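The pan is open with the three shakers tight at the far end and its handle half empty. The rim corners in the left half are at (168,82), (302,150), (165,408) and (35,335). I check the pan's pose from them.

```bash
python3 - <<'E'
from m import *
d=np.load("top5.npz"); K,W=d["K"],d["W"]; s=np.load("scene5.npz")
f=lambda u,v:(290+u/4.8,160+v/4.8); g=lambda u,v:(290+u/4.32-360/4.32,175+v/4.32)
A=[f(168,82),f(302,150),f(165,408),f(35,335)]; B=[g(492,268),g(650,240),g(569,32),g(424,52)]
P=np.array([onz(*q,K,W,.05) for q in A]); print(P.round(4).tolist(),"c",P.mean(0),[np.linalg.norm(P[i]-P[i-1]).round(3) for i in range(4)])
B=[B[1],B[0],B[3],B[2]]
T=np.array([two(ray(*a,K,W),ray(*b,s["K"],s["W"]))[0] for a,b in zip(A,B)]); print(T.round(4).tolist(),"c",T.mean(0))
ax=P[0]+P[1]-P[2]-P[3]; y=np.arctan2(ax[1],ax[0]); print(np.degrees(y)); u=np.array([np.cos(y),np.sin(y)])
print("free",P.mean(0)[:2]+.052*u)
e=[(onz(*f(*q),K,W,.022)[:2]-P.mean(0)[:2])@u for q in((125,235),(215,280))]; print("shaker edge x",e)
E
```

```text
[[0.6438, -0.01, 0.05], [0.5989, -0.103, 0.05], [0.4203, -0.0134, 0.05], [0.4676, 0.0761, 0.05]] c [ 0.53265855 -0.01258733  0.05      ] [np.float64(0.196), np.float64(0.103), np.float64(0.2), np.float64(0.101)]
[[0.6444, -0.01, 0.0473], [0.6008, -0.1005, 0.0498], [0.422, -0.011, 0.0475], [0.4689, 0.0777, 0.0465]] c [ 0.53402407 -0.01097433  0.04778932]
-26.340399187015567
free [ 0.57925959 -0.0356599 ]
shaker edge x [np.float64(-0.006357671303911452), np.float64(-0.005064499086587243)]
```

>>> arm_command:
  targets:
    - [6,14,0,0,45]
    - [12,27,0,0,45]
    - [15,33,0,0,45]
    - [15,33,0,0,45]
    - [15,33,0,0,45]
    - [15,33,0,0,45]
    - [15,33,0,0,45]
    - [14,31,0,0,45]

```text
time_s: 20.05
tcp_pos: [0.564, -0.0651, 0.3408]
tool_rot: [-3.14, -0.002, 2.293]
contact_force: [0.3, 0.9, -0.7]
finger_gap: 0.0491
grasp_force: 19.9
```

>>> arm_command:
  targets:
    - [10,22,0,0,45]
    - [5.5,12,0,0,45]
    - [0,0,-8,0,45]
    - [0,0,-12,0,45]
    - [0,0,-10,0,45]
    - [0,0,0,0,45]

```text
time_s: 20.55
tcp_pos: [0.5783, -0.0345, 0.3081]
tool_rot: [-3.137, -0.004, 2.291]
contact_force: [-0.3, 0.7, -2.2]
finger_gap: 0.0494
grasp_force: 19.9
```

```bash
python3 - <<'E'
from m import *
s=observe(); print(s["tcp_pos"].round(4))
c,K,W=grab("wrist"); save(c,"w6"); np.savez("w6",c=c,K=K,W=W)
E
```

```text
[ 0.5783 -0.0345  0.3081]
```

View pics/w6.png

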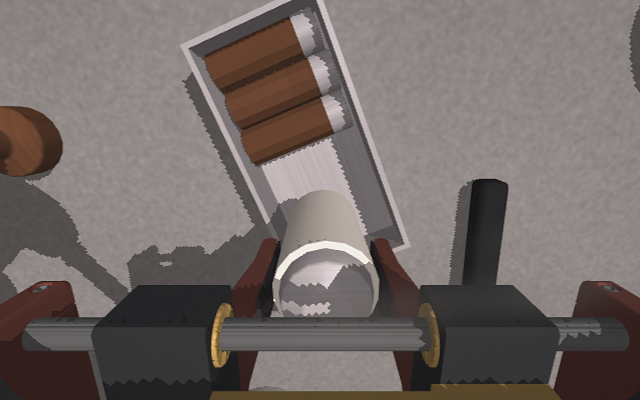

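The jar hangs over the free half, clear of the walls and shakers. I lower it.

>>> arm_command:
  targets:
    - [0,0,-12,0,45]
    - [0,0,-12,0,45]
    - [0,0,-12,0,45]
    - [0,0,-8,0,45]
    - [0,0,-6,0,45]
    - [0,0,-3,0,45]
    - [0,0,-1,0,45]
    - [0,0,0,0,45]

```text
time_s: 21.27
tcp_pos: [0.5793, -0.033, 0.2585]
tool_rot: [3.142, 0.0, 2.293]
contact_force: [-0.0, -0.2, -1.8]
finger_gap: 0.0487
grasp_force: 19.9
```

>>> arm_command:
  targets:
    - [0,0,-1,0,45]
    - [0,0,-1,0,45]
    - [0,0,-1,0,45]
    - [0,0,0,0,45]
    - [0,0,0,0,45]

```text
time_s: 21.68
tcp_pos: [0.5793, -0.0331, 0.2556]
tool_rot: [3.141, 0.0, 2.293]
contact_force: [0.8, 0.1, -0.9]
finger_gap: 0.0491
grasp_force: 19.9
```

>>> arm_command:
  targets:
    - [0,0,-1.5,0,45]
    - [0,0,-1.5,0,45]
    - [0,0,-1,0,45]
    - [0,0,-1,0,45]
    - [0,0,-0.7,0,45]
    - [0,0,0,0,45]
    - [0,0,0,0,45]

```text
time_s: 22.27
tcp_pos: [0.5792, -0.0331, 0.2497]
tool_rot: [-3.141, -0.0, 2.293]
contact_force: [0.4, 0.7, -1.2]
finger_gap: 0.049
grasp_force: 19.9
```

>>> arm_command:
  targets:
    - [0,0,-0.7,0,45]
    - [0,0,-0.7,0,45]
    - [0,0,-0.7,0,45]
    - [0,0,0,0,45]
    - [0,0,0,0,45]

```text
time_s: 22.68
tcp_pos: [0.5793, -0.0331, 0.248]
tool_rot: [3.141, 0.0, 2.293]
contact_force: [-0.4, -0.3, -0.3]
finger_gap: 0.0488
grasp_force: 19.9
```

>>> arm_command:
  targets:
    - [0,0,-0.7,0,45]
    - [0,0,-0.5,0,45]
    - [0,0,0,0,45]
    - [0,0,0,0,45]

```text
time_s: 23.02
tcp_pos: [0.5793, -0.0333, 0.2479]
tool_rot: [3.141, 0.001, 2.293]
contact_force: [-1.7, -0.6, 5.9]
finger_gap: 0.049
grasp_force: 19.9
```

>>> arm_command:
  targets:
    - [0,0,0,0,54]
    - [0,0,0,0,62]
    - [0,0,0,0,72]
    - [0,0,0,0,80]
    - [0,0,0,0,80]
    - [0,0,10,0,80]
    - [0,0,25,0,80]
    - [0,0,35,0,80]

```text
time_s: 23.68
tcp_pos: [0.5786, -0.033, 0.3142]
tool_rot: [-3.137, -0.005, 2.293]
contact_force: [0.6, -0.3, 1.0]
finger_gap: 0.0795
grasp_force: 0.0
```

>>> arm_command:
  targets:
    - [0,0,38,0,80]
    - [0,0,38,0,80]
    - [-20,30,10,0,80]
    - [-20,35,0,0,80]
    - [-20,35,0,0,80]
    - [-20,35,0,0,80]
    - [-20,35,0,0,80]
    - [-20,35,0,0,80]

```text
time_s: 24.35
tcp_pos: [0.4578, 0.1731, 0.4036]
tool_rot: [3.14, 0.0, 2.293]
contact_force: [-0.1, 0.9, 0.1]
finger_gap: 0.0796
grasp_force: 0.0
```

>>> arm_command:
  targets:
    - [-20,35,0,0,80]
    - [-10,35,0,0,80]
    - [0,0,0,0,80]
    - [0,0,0,0,80]

```text
time_s: 24.68
tcp_pos: [0.4284, 0.2433, 0.4033]
tool_rot: [3.141, 0.0, 2.297]
contact_force: [0.6, -0.4, -0.2]
finger_gap: 0.08
grasp_force: 0.0
```

```bash
python3 - <<'E'
from m import *
t,K,W=grab("top"); s,_,_=grab("scene")
save(np.hstack([cv2.resize(t[140:300,190:390],(400,320)),cv2.resize(s[120:280,250:450],(400,320))]),"end")
E
```

```text
(no output)
```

View pics/end.png

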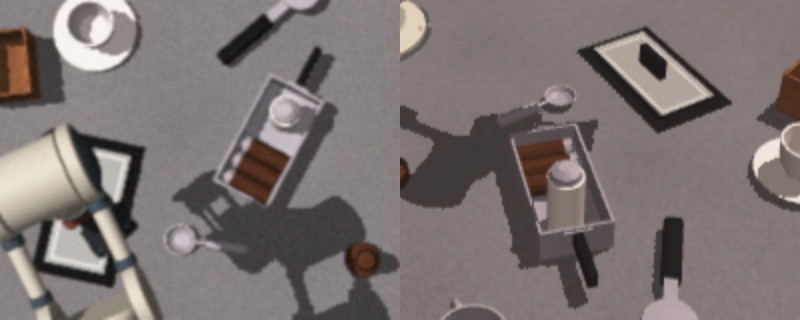

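The jar stands upright in the pan's handle end at (285,112), the shakers are gathered behind it, and the lid lies flat on the mat at (655,70) with its handle up. The bystanders in view are where they were.

```bash
python3 -c "
from cell import *
print(sign_off())"
```

```text
the job is handed in; nothing more can be done
None
```

The job is done and handed in at about 25 s: the shakers rolled to the far end, the pan is back down level, the lid is flat and handle up on the middle of the mat, and the white jar stands upright in the pan's handle end.

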